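# Show a sample vial to the camera beside its reference

## Robot

A 7-joint arm with a two-finger parallel gripper is mounted at the origin on the work surface. World frame = base frame: x ahead of the robot, y to its left, z up, the work surface at z = 0. Lengths are in mm, angles in rad, forces in N, time in s.
With the tool pointing down it reaches from about 350 to 900 mm from the base axis. Payload 19.9 kg.
Tool frame: the origin (TCP) lies between the finger pads; the fingertips stand 14 mm ahead of it and the grasp point (between the pads) lies 5 mm behind it; z points along the fingers, y is the line along which they close (so a half turn about z gives the same grasp; the last joint's range is limited). The gripper opens to 85 mm and grips with 20 to 120 N. Pads are 22 mm wide; open, the fingers measure 114 mm over their backs; the gripper's body (76 mm by 85 mm) begins 54 mm behind the grasp point. The pads swing forward as they close: fully open they stand 13 mm farther back than shut.
Start: joints at [1.294, 0.417, -0.01, 1.614, 0.005, 1.111, -0.053], TCP at [146.01, -607.687, 245.26] pointing down, gripper open.
Joint ranges: [-2.81, 2.81], [-0.39, 2.02], [-1.27, 1.25], [0.06, 2.57], [-1.19, 4.33], [0.19, 2], [-2.82, 2.82]. Speed limits (rad/s): [1.89, 1.89, 2.39, 2.39, 3.01, 3.01, 3.01].

## Interface

Orientations are given as a unit quaternion [x, y, z, w].
In Python, from rig import monitor, cams, env gives the robot as it stands. The module is installed in compiled form; this text tells all that it offers.
- The arm moves only by the tool carry_out, never from a script. Its argument "series" is a list that holds one entry, the list of rows, each a list of 6 numbers: the shift along the tool's x, y, z in m, then the turn, a rotation vector about the tool's x, y, z in rad. In form: [[[dx, dy, dz, rx, ry, rz], ...]]. A call has 1 to 10 rows; each row shifts and turns the commanded pose from where the row before left it, along the tool's axes as they then stand; what a row does not reach is not made up. A row lasts 1/8 s, in which the tool goes at most 62.5 mm and 10.7 degrees, less where a joint would pass 70% of its speed; a pose out of reach is approached as far as the arm can. A call with a gripper value outside its range is refused whole. "grip" is the gripper's target within -1 to 1 (shut at 1, half-way at 0, fully open at -1), set as the call begins (left out, the last holds). The fingers move at their own pace and stop on an object; "newtons" is the grip in N (left out, the last holds). Time passes only in rows, so rows that do not move let the fingers close. It gives the time, the measured TCP pose, the force, the opening and the grip force at its end, in the units of the state.
- monitor.read_state(): the state, without advancing time (a new reading comes with each control period).
- cams.capture(name): name is "side" or "top"; returns a dict with "frame" (400x640x3 uint8, red, green, blue), "mtx" (3x3 intrinsics, pixels), "pose" (4x4, takes a point from camera to world coordinates). Camera axes: x right, y down, z forward; pixel columns grow to the right and rows downward; lengths in mm; the calibration is good to about 2 mm. A picture is of the moment at which its call begins. There is no depth.
- env.job_done(): hands the job in; it is judged then, once.
Trained networks look in the newest picture that a camera, given by its name, has taken for a name from the list of things; names that differ only in an ending like _2 or _b are one class to them, and where a whole thing is asked for, a point or a joint stands for the part that bears it (a point fixed in the world has none). Each returns a list of dicts, best first, with "p" (0 to 1); they miss things now and then, are a little off and sometimes report something else, mostly with a low value. They report only what shows in the picture. A call takes as long as a camera call. They do not tell look-alikes from the thing itself.
- cams.search_frame(camera, target): "rect" ([left, top, right, bottom] in pixels, round what is visible of it).
The state is a dict: "time": time; "joint_pos": joint angles; "joint_velocities": joint speeds; "tau": joint torques, N m; "ee_pos": TCP position; "orientation": TCP orientation; "ft_force": force on the tool from outside, world axes, zero at the start; "ft_torque": the same for the moment, N m; "gripper_width": finger opening in mm; "grasp_force": force on a finger pad.
Only numpy, scipy, OpenCV 4.12 (cv2) and the standard library are available. Lean on these libraries where they do the work, as an engineer would, in place of code of your own. Each camera call takes 0.05 s, during which the arm holds its last target. There are 200 camera calls.

## Task

The wrong reference bottle stands on the viewing station's white pad: swap the two reference bottles, so that the tall one stands upright in the middle of the pad and the squat one upright in the middle of the ceramic coaster (the rubber mat is free for setting one down meanwhile). Then lift the ball-stoppered sample vial out of the wooden rack and present it to the station's camera: the middle of the vial 14 cm straight in front of the lens and level with it, leaned about 35 degrees from upright with its base swung towards the lens and its stopper away from it. Finish while holding it there, still and in the air; keep the reference bottles upright throughout and leave everything else where it is.

Things in the scene. Friction and masses are not known exactly. Their poses are not given: they have to be found in the camera images.
- station: viewing station, fixed to the bench: dark steel base 130 x 110 x 12 mm with an upright aluminium column (22 mm square, 340 mm tall) and a small black camera sliding on it; on a low flat steel arm, a round white pad. Origin on the bench in front of the camera, 190 mm from the base's middle and 30 mm beyond the foot of the view point. The camera looks along the station's -x axis, roughly towards the robot; z is up.
- pad (a point): centre of the top of the station's round white pad (diameter 90 mm, top 14 mm above the bench); it lies 140 mm along +y of the station's origin
- lens (a point): centre of the camera's lens front (lens barrel 40 mm across, camera box 55 x 60 x 50 mm behind it); its axes are the station's, so it looks along its -x. Its height differs from day to day, 150 to 230 mm above the bench
- view (a point): the point in the air where the vial's middle is to be presented: 140 mm straight in front of the lens (along -x), at the lens's height; axes as the station's
- coaster: round white ceramic coaster, diameter 90 mm, 14 mm high, fixed on the bench; origin at the centre of its underside
- mat: square black rubber mat, 120 x 120 x 4 mm, fixed flat on the bench, empty: a free place to set a bottle down; origin at the centre of its underside
- tall: tall reference bottle, amber glass with a black cap, at first on the coaster. Origin at the centre of its underside, z up along its axis. Straight round body 46 mm in diameter from 0 to 86 mm, then shoulder and neck 24 mm, cap 28 mm in diameter from 102 to 120 mm (top). About 200 g
- squat: squat reference jar, amber glass with a black cap, at first on the station's white pad. Origin at the centre of its underside, z up. Straight round body 60 mm in diameter from 0 to 52 mm, cap 52 mm in diameter, 56 to 70 mm (top). About 220 g
- rack: wooden rack, 56 (x) x 200 (y) x 35 mm (z), fixed, with three holes of 34 mm in a row along its y at -66, 0 and +66 mm, each 25 mm deep (hole floor 10 mm above the bench); origin at the centre of its underside
- vial: the sample vial: amber glass, the only one with a ball stopper and the tallest in the rack, standing loosely in any of its three holes. Origin at the centre of its underside, z along its axis towards the stopper. Straight round body 30 mm in diameter from 0 to 76 mm, neck 16 mm, white ball stopper 20 mm across, top at 108 mm. About 60 g. In the rack its body stands 51 mm clear above the wood
- vial_mid (a point): the middle of the sample vial, on its axis 50 mm above its underside; axes as the vial's
- vial_b: shorter vial with a flat white cap in the rack, 30 mm in diameter, 63 mm tall (38 mm above the wood); bystander; origin at the centre of its underside
- vial_c: another shorter vial, the same as vial_b; bystander
- beaker: clear open beaker, 72 mm across, 95 mm tall; bystander; origin at the centre of its underside
- stock: amber stock bottle with a white cap and paper label, 60 mm in diameter, 130 mm tall; bystander; origin at the centre of its underside
- funnel: grey funnel standing on its rim, 90 mm across, 90 mm tall; bystander; origin at the centre of its underside
- dish: low closed glass dish, 60 mm in diameter, 14 mm high; bystander; origin at the centre of its underside
- spoon: steel spoon lying on the bench near the robot; bystander; origin under its middle
Mind the look-alikes: they are no part of the job. Leave any blue, green or turquoise look-alike of the vial alone.

How it is judged:
By the outcome, as a careful person would: the job done as asked, in the order asked, and still so for the second after the job is handed in, while the arm keeps its last pose, push and grip.
It also fails if it takes over 72 s, if anything falls off the work surface, if the arm or the gripper's body presses on something with over 40 N, if the wrist force passes 120 N, or if a joint passes its speed limit or range.

## Working session

There is one attempt and no reset: what is moved stays moved. The work goes in short steps, Python scripts to look and compute and a tool call to move; the robot and the scene stay as the last step left them, time stands still between calls to the robot, and variables do not carry over. Pictures are saved under pics/ and viewed, at most 10 in all, crops included, and the job is handed in when it is done.

Besides the shell and the picture viewer there is one more tool, called after "Request:" in YAML: its name, and indented under it one key for each argument. carry_out: Moves the arm, as the interface text tells. Its arguments: {"type":"object","properties":{"series":{"type":"array","items":{"type":"array","items":{"type":"array","items":{"type":"number"}}}},"grip":{"type":"number"},"newtons":{"type":"number"}},"required":["series"]}

```bash
mkdir -p pics
cat > h.py <<'E'
import numpy as np, cv2
from rig import monitor, cams, env
def cap(n,f=None):
    c=cams.capture(n)
    if f: cv2.imwrite('pics/'+f,c['frame'][:,:,::-1])
    return c
def ray(c,u,v):
    P=np.array(c['pose']);d=P[:3,:3]@np.linalg.inv(c['mtx'])@[u,v,1.];return P[:3,3],d
def onz(c,u,v,z):
    o,d=ray(c,u,v);return o+d*(z-o[2])/d[2]
def proj(c,p):
    P=np.array(c['pose']);q=np.array(c['mtx'])@(P[:3,:3].T@(np.array(p,float)-P[:3,3]));return q[:2]/q[2]
E
python3 - <<'E'
from h import *
np.set_printoptions(precision=1,suppress=True)
for n in ('top','side'):
    c=cap(n,n+'0.png'); print(n,np.array(c['pose']),np.array(c['mtx']).tolist())
    for t in ('station','pad','lens','coaster','mat','tall','squat','rack','vial','beaker','stock','funnel','dish'):
        try: print(t,[(np.round(r['rect']).tolist(),round(r['p'],2)) for r in cams.search_frame(n,t)[:4]])
        except Exception as e: print(t,e)
print(monitor.read_state())
E
```

```text
top [[  -0.    -1.     0.2  260.3]
 [  -1.     0.     0.   -42.3]
 [  -0.    -0.2   -1.  1174.6]
 [   0.     0.     0.     1. ]] [[367.7764617894732, 0.0, 315.12419940271803], [0.0, 367.7764617894732, 198.92210193531014], [0.0, 0.0, 1.0]]
station [([255.0, 47.0, 330.0, 174.0], 0.83)]
pad [([255.0, 46.0, 333.0, 180.0], 0.81)]
lens [([309.0, 71.0, 324.0, 116.0], 0.74)]
coaster [([219.0, 207.0, 249.0, 240.0], 0.82)]
mat [([290.0, 209.0, 332.0, 246.0], 0.85), ([371.0, 215.0, 383.0, 222.0], 0.27)]
tall [([216.0, 208.0, 236.0, 229.0], 0.49)]
squat [([257.0, 148.0, 277.0, 174.0], 0.83)]
rack [([345.0, 206.0, 409.0, 234.0], 0.75)]
vial [([253.0, 48.0, 335.0, 176.0], 0.69), ([347.0, 210.0, 361.0, 220.0], 0.64), ([418.0, 205.0, 436.0, 217.0], 0.6), ([396.0, 250.0, 412.0, 263.0], 0.49)]
beaker [([383.0, 139.0, 406.0, 167.0], 0.92), ([344.0, 169.0, 362.0, 189.0], 0.38)]
stock [([441.0, 164.0, 472.0, 191.0], 0.62), ([290.0, 206.0, 332.0, 246.0], 0.23)]
funnel [([170.0, 164.0, 201.0, 187.0], 0.86)]
dish [([345.0, 172.0, 363.0, 188.0], 0.48)]
side [[   1.    -0.1    0.1  350.8]
 [  -0.1   -0.6    0
[... 835 characters left out ...]
, 424.0, 384.0], 0.27)]
stock [([392.0, 329.0, 426.0, 387.0], 0.75), ([298.0, 156.0, 317.0, 192.0], 0.38), ([319.0, 273.0, 333.0, 304.0], 0.35), ([365.0, 254.0, 388.0, 275.0], 0.26)]
funnel [([337.0, 148.0, 356.0, 177.0], 0.7)]
dish [([366.0, 254.0, 387.0, 273.0], 0.5)]
{'time': 1.4, 'joint_pos': array([ 1.3,  0.4, -0. ,  1.6,  0. ,  1.1, -0.1]), 'joint_velocities': array([-0., -0.,  0., -0., -0., -0.,  0.]), 'tau': array([  0. , -86.4,   0.7, -43.5,   0. ,   0. ,  -0. ]), 'ee_pos': array([ 146. , -607.7,  245.3]), 'orientation': array([ 1. ,  0.1, -0. , -0. ]), 'ft_force': array([-0.2, -0.4, -0.4]), 'ft_torque': array([-0., -0.,  0.]), 'grasp_force': 0.0, 'gripper_width': 85.46068664194355}
```

View pics/top0.png

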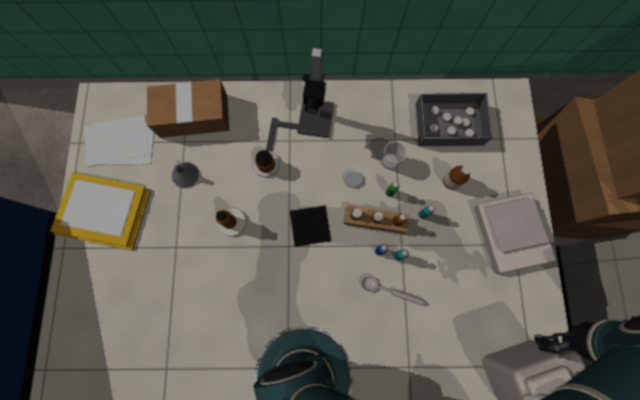

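View pics/side0.png

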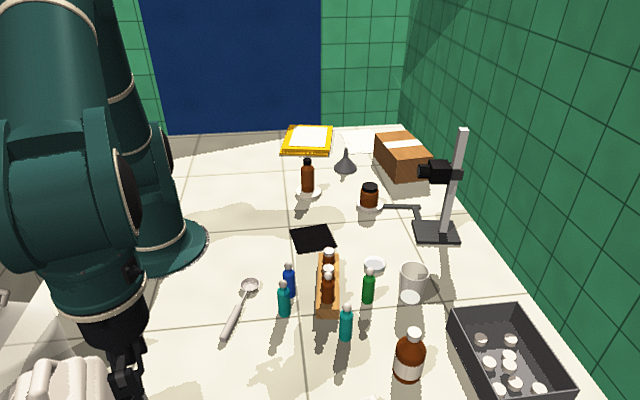

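The top view shows the tall bottle on the coaster (230,222), the squat jar on the pad (265,163), the mat (311,227) and the rack (377,217). It also shows the station camera (315,95).

Candidates for the sample vial, by top pixel:
- Rack holes (357,213), (378,217) and (402,219).
- Loose blue (382,250), turquoise (401,255) and (427,212), and green (392,188). These are look-alikes.

I expect the amber vial at the rack's right end, and I'll check that in a crop.

Run:
```python
from h import *
np.set_printoptions(precision=1,suppress=True)
s=cv2.imread('pics/side0.png');t=cv2.imread('pics/top0.png')
def cr(i,x,y,w,h,W,H): return cv2.resize(i[y:y+h,x:x+w],(W,H),interpolation=cv2.INTER_CUBIC)
a=np.hstack([cr(s,295,235,67,100,200,300),cr(s,345,120,133,133,300,300),cr(s,285,145,100,100,300,300)])[:,:800]
b=np.hstack([cr(t,340,200,80,60,400,300),cr(t,210,90,133,100,400,300)])
b2=np.hstack([cr(t,210,140,133,100,400,300)])
cv2.imwrite('pics/crop1.png',np.vstack([a,b]))
ct=cap('top');cs=cap('side')
for n,c,L in (('top',ct,dict(coaster=(234,223.5,14),mat=(311,227.5,4),pad=(265.5,163,14),r0=(357,213,63+10),r1=(378,217,73),r2=(402,219,110))),('side',cs,dict(coaster=(308.5,193,14),mat=(313,238.5,4)))):
  for k,(u,v,z) in L.items(): print(n,k,onz(c,u,v,z))
```

```text
top coaster [457.9 221.6  14. ]
top mat [443.9 -24.3   4. ]
top pad [660.3 125.2  14. ]
top r0 [ 476.2 -166.    73. ]
top r1 [ 463.2 -229.3   73. ]
top r2 [ 449.7 -293.1  110. ]
side coaster [466.5 209.5  14. ]
side mat [454.3 -28.9   4. ]
```

View pics/crop1.png

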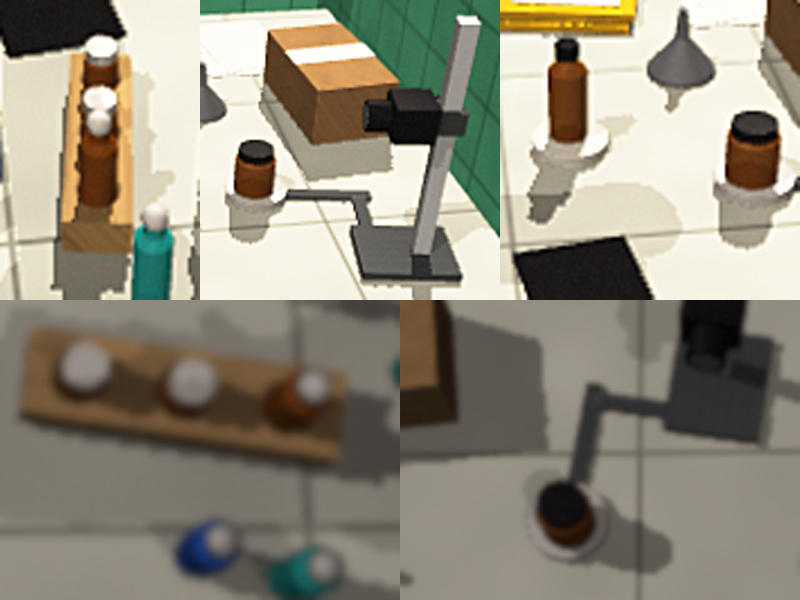

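```bash
cat > fit.py <<'E'
from h import *
from scipy.ndimage import map_coordinates
from scipy.optimize import differential_evolution
def samp(c,P):
    g=c['frame'].astype(float).mean(2); T=np.array(c['pose'])
    q=(np.asarray(P,float)-T[:3,3])@T[:3,:3]@np.array(c['mtx']).T; q=q[:,:2]/q[:,2:]
    return map_coordinates(g,[q[:,1],q[:,0]],order=1,mode='nearest')
A=np.linspace(0,2*np.pi,72,endpoint=False)
def circ(r): return np.c_[r*np.cos(A),r*np.sin(A)]
def rect(a,b,e):
    s=np.linspace(-.9,.9,20);o=np.ones(20)
    return np.r_[np.c_[s*a,o*(b+e)],np.c_[s*a,-o*(b+e)],np.c_[o*(a+e),s*b],np.c_[-o*(a+e),s*b]]
def place(Q,x,y,w,z):
    R=np.array([[np.cos(w),-np.sin(w)],[np.sin(w),np.cos(w)]]);q=Q@R.T+[x,y];return np.c_[q,np.full(len(q),z)]
def score(cs,outer,inner,x,y,w,z,sign):
    return sum(np.clip(sign*(samp(c,place(outer,x,y,w,z))-samp(c,place(inner,x,y,w,z))),-15,40).mean() for c in cs)
def fit(f,b):
    r=differential_evolution(lambda p:-f(p),b,seed=1,popsize=20,maxiter=80,tol=1e-4);return r.x,-r.fun
E
python3 - <<'E'
from fit import *
np.set_printoptions(precision=2,suppress=True)
ct=cap('top');cs=cap('side')
def C(name,x,y,r,z,sign,e=4,d=20):
    for lab,cc in (('both',[ct,cs]),('top',[ct]),('side',[cs])):
        print(name,lab,*fit(lambda p:score(cc,circ(r+e),circ(r-e),p[0],p[1],0,z,sign),[(x-d,x+d),(y-d,y+d)]))
C('coaster',462,215,45,14,-1)
C('tallcap',462,215,14,134,1,3)
C('pad',660,125,45,14,-1)
C('squatcap',660,125,26,84,1)
C('ball',450,-293,10,108,-1,3,15)
for lab,cc in (('both',[ct,cs]),('top',[ct]),('side',[cs])):
    print('mat',lab,*fit(lambda p:score(cc,rect(60,60,4),rect(60,60,-4),*p,4,1),[(430,465),(-45,-10),(-.5,.5)]))
    print('base',lab,*fit(lambda p:score(cc,rect(65,55,4),rect(65,55,-4),*p,12,1),[(720,850),(-80,20),(-.5,.5)]))
    print('rack',lab,*fit(lambda p:score(cc,rect(28,100,4),rect(28,100,-4),*p,35,1),[(440,490),(-250,-200),(-.5,.1)]))
E
```

```text
coaster both [465.46 230.83] 27.052451143293247
coaster top [465.08 232.4 ] 11.602116647197692
coaster side [466.91 225.78] 19.21547208898117
tallcap both [462.13 231.99] 57.057075432841316
tallcap top [461.58 232.27] 29.563992261799008
tallcap side [462.07 200.83] 30.40737627788878
pad both [661.75 125.01] 16.41520168556246
pad top [662.54 126.61] 2.4268583698466153
pad side [662.55 120.47] 17.286299508976413
squatcap both [652.92 122.31] 55.27220445956581
squatcap top [652.9  122.42] 31.59708211088488
squatcap side [654.86 113.67] 26.84882888250333
ball both [ 457.02 -293.93] 69.33511733295725
ball top [ 455.08 -293.27] 36.08335267004983
ball side [ 458.68 -294.65] 38.3488855920702
mat both [453.34 -21.59   0.16] 80.0
base both [820.44 -51.05  -0.16] 59.05697740985242
rack both [ 460.2  -229.88   -0.26] 36.79197373185505
mat top [449.67 -20.04   0.16] 40.0
base top [821.17 -42.94  -0.17] 30.327585687456548
rack top [ 455.44 -226.31   -0.19] 20.16109305419736
mat side [451.7  -22.8    0.18] 40.0
base side [820.5  -51.11  -0.16] 34.69857059181033
rack side [ 467.18 -233.51   -0.17] 28.617634626612574
```

```bash
cat >> h.py <<'E'
from scipy.spatial.transform import Rotation as Ro
def plan(cur,yaw,tgt,tyaw=None,n=None,tilt=0,tiltax=(0,1,0)):
    pass
def rows(p,R,tp,tR,n=None):
    """n equal world-straight steps from (p,R) to (tp,tR), printed in the tool's axes (m, rad)"""
    d=np.array(tp,float)-p; w=(R.inv()*tR).as_rotvec()
    n=n or int(max(np.ceil(np.linalg.norm(d)/62),np.ceil(np.linalg.norm(w)/.18),1))
    out=[]
    for i in range(n):
        Ri=R*Ro.from_rotvec(w*i/n)
        out.append(np.r_[np.round(Ri.inv().apply(d/n)/1000,4),np.round(w/n,4)].tolist())
    return out
def down(yaw): # tool x at world angle yaw, z down
    return Ro.from_euler('z',yaw)*Ro.from_euler('x',np.pi)
def st():
    s=monitor.read_state();return s,np.array(s['ee_pos']),Ro.from_quat(s['orientation'])
E
sed -i '/^def plan/,/^    pass/d' h.py
python3 - <<'E'
from fit import *
np.set_printoptions(precision=3,suppress=True)
s,p,R=st();print(R.as_matrix(),p,s['time'])
ct=cap('top');cs=cap('side')
def f(q):
    x,y,w=q;c,sn=np.cos(w),np.sin(w)
    return score([ct,cs],circ(49),circ(41),x,y,0,14,-1)+score([ct,cs],rect(65,55,4),rect(65,55,-4),x+190*c+140*sn,y+190*sn-140*c,w,12,1)
q,v=fit(f,[(645,680),(105,145),(-.35,.05)]);print('pad,yaw',q,v)
x,y,w=q;c,sn=np.cos(w),np.sin(w)
o=np.array([x+140*sn,y-140*c]);print('origin',o,'view',o-30*np.array([c,sn]))
L=o+110*np.array([c,sn]);print('lens',L)
for h in (150,170,190,210,230): print(h,'lens proj side',proj(cs,[*L,h]),'top',proj(ct,[*L,h]))
def lf(h):  # barrel silhouette, side view: disc at lens front, far (-x) side outer bright
    a=np.linspace(np.pi*.1,np.pi*.9,30)
    sc=0
    for dx in (-4,4):
        P=np.array([[*(o+(110+dx)*np.array([c,sn])+t*np.array([-sn,c])),h[0]+u] for t in (-12,-6,0) for u in (-12,-6,0,6,12)])
        sc+=-np.sign(dx)*samp(cs,P).mean()
    rim=lambda r:np.array([[*(o+120*np.array([c,sn])+r*np.cos(b)*np.array([-sn,c])),h[0]+r*np.sin(b)] for b in A])
    return sc+(samp(cs,rim(25))-samp(cs,rim(14))).mean()
print('lensh',fit(lf,[(140,240)]))
for n,u,v in (('blue',383,246),('turq',402,251),('turq2',429,209),('green',393,183)): print(n,onz(ct,u,v,98))
E
```

```text
[[ 0.972  0.234 -0.   ]
 [ 0.234 -0.972  0.   ]
 [ 0.    -0.    -1.   ]] [ 146.035 -607.697  245.245] 1.6
pad,yaw [662.537 123.294  -0.197] 72.59115167540041
origin [635.127 -13.997] view [605.708  -8.123]
lens [742.999 -35.533]
150 lens proj side [413.517 191.718] top [313.22  121.616]
170 lens proj side [414.445 185.714] top [313.149 118.675]
190 lens proj side [415.391 179.592] top [313.075 115.627]
210 lens proj side [416.356 173.347] top [312.998 112.466]
230 lens proj side [417.341 166.976] top [312.918 109.186]
lensh (array([211.599]), np.float64(65.5806839163973))
blue [ 372.511 -235.424   98.   ]
turq [ 357.454 -289.845   98.   ]
turq2 [ 481.188 -378.301   98.   ]
green [ 562.915 -275.72    98.   ]
```

The crop settles it: the amber vial with the ball stopper stands at the rack's right end, top (402,219), world about (456,-294). The other two rack vials have flat caps, and the blue, green and turquoise vials are look-alikes. I'll set out for the tall bottle.

Request:
carry_out:
  series:
    - [[0.0467, -0.0353, 0, 0, 0, 0], [0.0467, -0.0353, 0, 0, 0, 0], [0.0467, -0.0353, 0, 0, 0, 0], [0.0467, -0.0353, 0, 0, 0, 0], [0.0467, -0.0353, 0, 0, 0, 0], [0.0467, -0.0353, 0, 0, 0, 0], [0.0467, -0.0353, 0, 0, 0, 0], [0.0467, -0.0353, 0, 0, 0, 0], [0.0467, -0.0353, 0, 0, 0, 0]]
  grip: -1
  newtons: 50

```text
time: 2.82
ee_pos: [481.5, -199.1, 245.6]
orientation: [0.993, 0.117, 0.0, 0.0]
ft_force: [0.3, -0.6, -0.0]
gripper_width: 85.3
grasp_force: 0.0
```

Request:
carry_out:
  series:
    - [[0.0106, -0.053, 0, 0, 0, 0], [0.0106, -0.053, 0, 0, 0, 0], [0.0106, -0.053, 0, 0, 0, 0], [0.0106, -0.053, 0, 0, 0, 0], [0.0106, -0.053, 0, 0, 0, 0], [0.0106, -0.053, 0, 0, 0, 0], [0.0106, -0.053, 0, 0, 0, 0], [0.0106, -0.053, 0, 0, 0, 0]]

```text
time: 3.82
ee_pos: [463.7, 233.1, 245.6]
orientation: [0.993, 0.117, 0.0, -0.0]
ft_force: [1.0, -0.7, 0.2]
gripper_width: 85.0
grasp_force: 0.0
```

Run:
```python
from h import *
cs=cap('side');f=cs['frame'][:,:,::-1].copy()
K=6;x0,y0=265,105
g=cv2.resize(f[y0:y0+100,x0:x0+130],None,fx=K,fy=K,interpolation=cv2.INTER_CUBIC)
a=np.linspace(0,6.29,60)
def draw(x,y,z,r,col):
    P=np.array([(np.array(proj(cs,[x+r*np.cos(t),y+r*np.sin(t),z]))-[x0-.5,y0-.5])*K for t in a]).astype(int)
    cv2.polylines(g,[P],True,col,1)
draw(465,231,14,45,(0,255,0))
for z,r in ((14,23),(100,23),(134,14)): draw(463,232,z,r,(255,255,0))
d=(np.array([proj(cs,[662.5,124,14])])[0]-[x0-.5,y0-.5])*K
draw(662.5,124,14,45,(0,255,0)); draw(655,122,84,26,(255,255,0)); draw(655,122,14,30,(255,255,0))
cv2.imwrite('pics/ov1.png',g)
```

```text
(no output)
```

View pics/ov1.png

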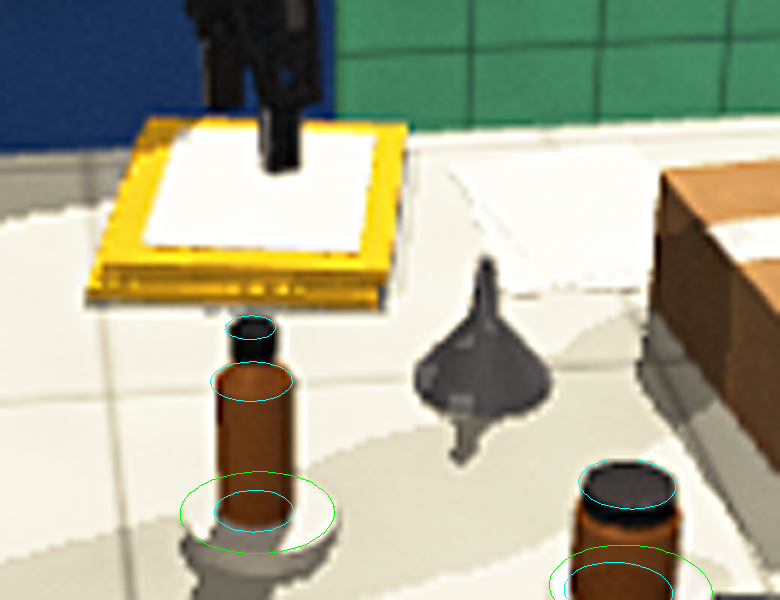

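The side view (6x crop) shows the gripper above the tall bottle. The bottle's axis is at about (254,420) in the crop, and the projected models of bottle and coaster agree with the picture to within 2 mm. I'll descend and grip.

Request:
carry_out:
  series:
    - [[0, 0.001, 0.041, 0, 0, 0], [0, 0.001, 0.041, 0, 0, 0], [0, 0, 0.041, 0, 0, 0], [0, 0, 0.041, 0, 0, 0], [0, 0, 0, 0, 0, 0]]

```text
time: 4.5
ee_pos: [463.0, 229.0, 79.5]
orientation: [0.993, 0.118, -0.002, 0.0]
ft_force: [0.1, 0.5, 1.1]
gripper_width: 85.4
grasp_force: 0.0
```

Request:
carry_out:
  series:
    - [[0, 0, 0, 0, 0, 0], [0, 0, 0, 0, 0, 0], [0, 0, 0, 0, 0, 0], [0, 0, 0, 0, 0, 0], [0, 0, 0, 0, 0, 0], [0, 0, 0, 0, 0, 0]]
  grip: 1
  newtons: 50

```text
time: 5.25
ee_pos: [465.3, 230.5, 83.1]
orientation: [0.993, 0.118, 0.002, -0.001]
ft_force: [-1.3, 1.9, 11.2]
gripper_width: 45.6
grasp_force: 49.0
```

Request:
carry_out:
  series:
    - [[0, 0, -0.03, 0, 0, 0], [0, 0, -0.03, 0, 0, 0], [-0.014, 0.0484, 0, 0, 0, 0], [-0.014, 0.0484, 0, 0, 0, 0], [-0.014, 0.0484, 0, 0, 0, 0], [-0.014, 0.0484, 0, 0, 0, 0], [-0.014, 0.0484, 0, 0, 0, 0], [0, 0, 0, 0, 0, 0], [0, 0, 0, 0, 0, 0]]

```text
time: 6.38
ee_pos: [453.0, -21.9, 141.9]
orientation: [0.993, 0.118, 0.0, 0.0]
ft_force: [-0.7, 0.3, -2.3]
gripper_width: 44.9
grasp_force: 51.2
```

Request:
carry_out:
  series:
    - [[0, 0, 0.03, 0, 0, 0], [0, 0, 0.025, 0, 0, 0], [0, 0, 0.009, 0, 0, 0], [0, 0, 0.004, 0, 0, 0], [0, 0, 0, 0, 0, 0], [0, 0, 0, 0, 0, 0]]

```text
time: 7.12
ee_pos: [453.1, -22.1, 73.9]
orientation: [0.993, 0.118, 0.0, 0.0]
ft_force: [-0.2, 0.2, -1.6]
gripper_width: 45.0
grasp_force: 51.3
```

Run:
```python
from h import *
cs=cap('side');f=cs['frame'][:,:,::-1]
cv2.imwrite('pics/m1.png',cv2.resize(f[150:270,250:410],None,fx=5,fy=5,interpolation=cv2.INTER_CUBIC))
```

```text
(no output)
```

View pics/m1.png

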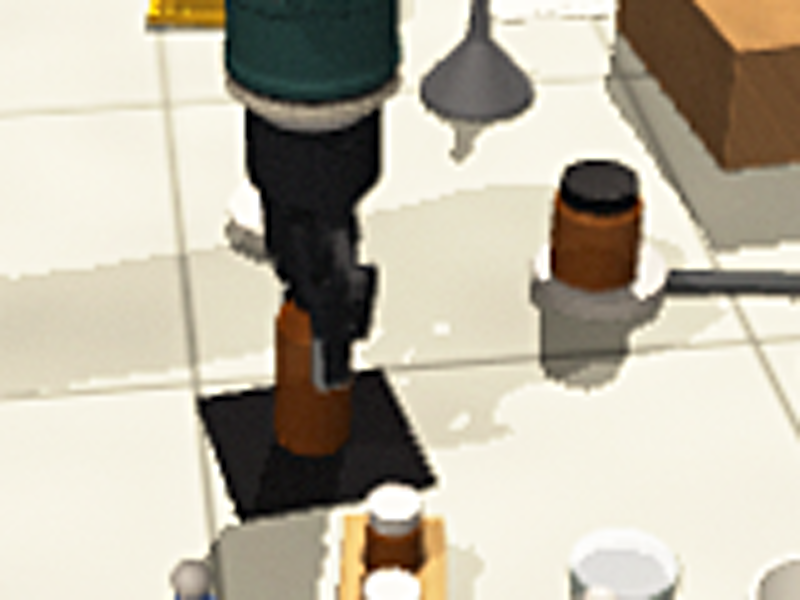

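The bottle hangs upright, just above the middle of the mat (its base is at crop (313,445)). The force reading still shows its weight, so I'll lower it in small steps.

Request:
carry_out:
  series:
    - [[0, 0, 0.001, 0, 0, 0], [0, 0, 0.001, 0, 0, 0], [0, 0, 0, 0, 0, 0]]

```text
time: 7.55
ee_pos: [454.0, -21.2, 72.5]
orientation: [0.993, 0.118, 0.001, -0.0]
ft_force: [-4.0, 5.8, 22.5]
gripper_width: 45.1
grasp_force: 47.8
```

Request:
carry_out:
  series:
    - [[0, 0, -0.0007, 0, 0, 0], [0, 0, 0, 0, 0, 0], [0, 0, 0, 0, 0, 0], [0, 0, 0, 0, 0, 0]]
  grip: -1

```text
time: 8.05
ee_pos: [452.7, -22.1, 71.9]
orientation: [0.993, 0.118, -0.0, -0.0]
ft_force: [-0.2, -0.2, 0.1]
gripper_width: 85.7
grasp_force: 0.0
```

Request:
carry_out:
  series:
    - [[0, 0, -0.03, 0, 0, 0], [0, 0, -0.05, 0, 0, 0], [0, 0, -0.05, 0, 0, 0], [0.0464, -0.0184, 0, 0, 0, 0], [0.0464, -0.0184, 0, 0, 0, 0], [0.0464, -0.0184, 0, 0, 0, 0], [0.0464, -0.0184, 0, 0, 0, 0], [0.0464, -0.0184, 0, 0, 0, 0], [0, 0, 0, 0, 0, 0]]

```text
time: 9.18
ee_pos: [658.0, 124.2, 200.8]
orientation: [0.993, 0.119, -0.0, -0.001]
ft_force: [0.2, 0.2, -0.8]
gripper_width: 85.6
grasp_force: 0.0
```

Request:
carry_out:
  series:
    - [[0, 0.001, 0.04, 0, 0, 0], [0, 0, 0.04, 0, 0, 0], [0, 0, 0.04, 0, 0, 0], [0, 0, 0.034, 0, 0, 0], [0, 0, 0, 0, 0, 0], [0, 0, 0, 0, 0, 0]]

```text
time: 9.93
ee_pos: [657.6, 120.5, 49.5]
orientation: [0.993, 0.118, 0.001, -0.0]
ft_force: [0.4, 0.3, 0.5]
gripper_width: 85.5
grasp_force: 0.0
```

Request:
carry_out:
  series:
    - [[0, 0, 0, 0, 0, 0], [0, 0, 0, 0, 0, 0], [0, 0, 0, 0, 0, 0], [0, 0, 0, 0, 0, 0], [0, 0, 0, 0, 0, 0]]
  grip: 1
  newtons: 50

```text
time: 10.55
ee_pos: [657.8, 120.8, 49.7]
orientation: [0.993, 0.118, 0.001, -0.0]
ft_force: [-4.0, 0.3, 12.1]
gripper_width: 58.4
grasp_force: 52.2
```

Request:
carry_out:
  series:
    - [[0, 0, -0.03, 0, 0, 0], [0, 0, -0.03, 0, 0, 0], [-0.0403, -0.0378, 0, 0, 0, 0], [-0.0403, -0.0378, 0, 0, 0, 0], [-0.0403, -0.0378, 0, 0, 0, 0], [-0.0403, -0.0378, 0, 0, 0, 0], [0, 0, 0, 0, 0, 0], [0, 0, 0, 0, 0, 0]]

```text
time: 11.55
ee_pos: [465.5, 229.8, 108.6]
orientation: [0.993, 0.118, 0.001, 0.0]
ft_force: [-0.2, 0.1, -2.2]
gripper_width: 58.1
grasp_force: 55.5
```

Run:
```python
from fit import *
np.set_printoptions(precision=1,suppress=True)
cs=cap('side');ct=cap('top')
print(st()[1])
print('pad',*fit(lambda p:score([ct,cs],circ(49),circ(41),p[0],p[1],0,14,-1),[(645,680),(105,145)]))
print('padtop',*fit(lambda p:score([ct],circ(49),circ(41),p[0],p[1],0,14,-1),[(645,680),(105,145)]))
print('coaster side',*fit(lambda p:score([cs],circ(49),circ(41),p[0],p[1],0,14,-1),[(445,485),(205,250)]))
K=6;x0,y0=280,130
f=cs['frame'][:,:,::-1].copy()
g=cv2.resize(f[y0:y0+100,x0:x0+130],None,fx=K,fy=K,interpolation=cv2.INTER_CUBIC)
a=np.linspace(0,6.29,60)
def draw(x,y,z,r,col):
    P=np.array([(np.array(proj(cs,[x+r*np.cos(t),y+r*np.sin(t),z]))-[x0-.5,y0-.5])*K for t in a]).astype(int)
    cv2.polylines(g,[P],True,col,1)
draw(466,231,14,45,(0,255,0));draw(662.5,124,14,45,(0,255,0)); 
p=st()[1];b=14+p[2]-49.7
draw(p[0],p[1],b,30,(255,255,0))
cv2.imwrite('pics/ov2.png',g)
```

```text
[465.9 229.4 108.2]
pad [661.5 124.9] 47.027957700291005
padtop [660.8 125.1] 20.02786113722084
coaster side [468.2 231.8] 22.031064055349677
```

View pics/ov2.png

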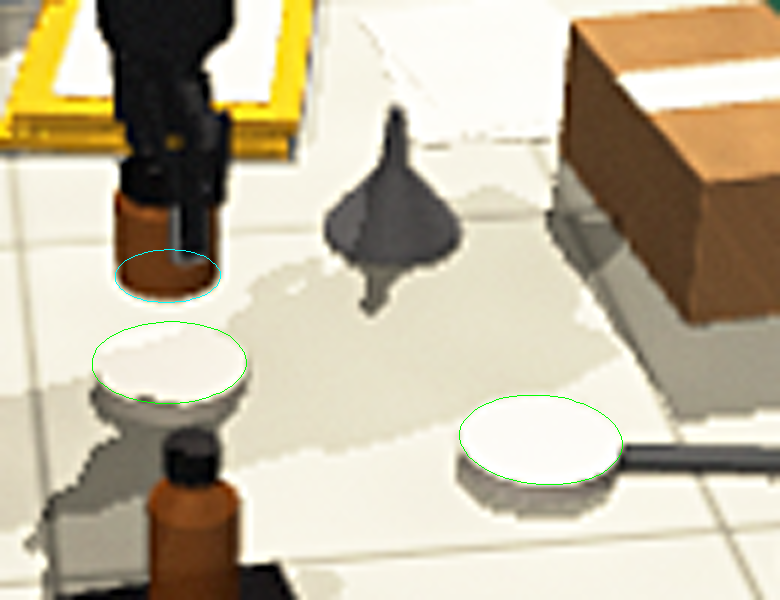

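The circles match in the 6x side crop: coaster top at (169,362), pad top at (541,440), jar base at (168,275). The tall bottle stands upright on the mat. I'll lower the jar.

Request:
carry_out:
  series:
    - [[0, -0.001, 0.03, 0, 0, 0], [0, 0, 0.02, 0, 0, 0], [0, 0, 0.007, 0, 0, 0], [0, 0, 0, 0, 0, 0], [0, 0, 0.001, 0, 0, 0], [0, 0, 0, 0, 0, 0]]

```text
time: 12.4
ee_pos: [465.2, 230.9, 50.4]
orientation: [0.993, 0.118, 0.0, -0.0]
ft_force: [0.9, -0.2, -3.0]
gripper_width: 58.0
grasp_force: 55.6
```

Request:
carry_out:
  series:
    - [[0, 0, 0.001, 0, 0, 0], [0, 0, 0, 0, 0, 0]]

```text
time: 12.65
ee_pos: [465.0, 231.0, 49.7]
orientation: [0.993, 0.118, 0.0, 0.0]
ft_force: [-3.9, -3.4, 12.2]
gripper_width: 58.3
grasp_force: 56.9
```

Request:
carry_out:
  series:
    - [[0, 0, 0, 0, 0, 0], [0, 0, 0, 0, 0, 0], [0, 0, 0, 0, 0, 0], [0, 0, 0, 0, 0, 0]]
  grip: -1

```text
time: 13.15
ee_pos: [464.8, 230.9, 49.0]
orientation: [0.993, 0.118, -0.0, -0.0]
ft_force: [-0.9, 0.3, -0.0]
gripper_width: 85.4
grasp_force: 0.0
```

Request:
carry_out:
  series:
    - [[0, 0, -0.03, 0, 0, 0], [0, 0, -0.06, 0, 0, 0], [0, 0, -0.06, 0, 0, 0], [-0.0142, 0.0486, 0, 0, 0, 0], [-0.0142, 0.0486, 0, 0, 0, 0], [-0.0142, 0.0486, 0, 0, 0, 0], [-0.0142, 0.0486, 0, 0, 0, 0], [-0.0142, 0.0486, 0, 0, 0, 0], [0, 0, 0, 0, 0, 0], [0, 0, 0, 0, 0, 0]]

```text
time: 14.4
ee_pos: [452.6, -21.6, 199.1]
orientation: [0.993, 0.118, 0.0, -0.0]
ft_force: [0.3, 0.2, -0.1]
gripper_width: 85.3
grasp_force: 0.0
```

Down to z ≈ 73, then grip.

Request:
carry_out:
  series:
    - [[0, 0, 0.04, 0, 0, 0], [0, 0, 0.04, 0, 0, 0], [0, 0, 0.03, 0, 0, 0], [0, 0, 0.016, 0, 0, 0], [0, 0, 0, 0, 0, 0], [0, 0, 0, 0, 0, 0]]

```text
time: 15.15
ee_pos: [453.2, -21.7, 73.9]
orientation: [0.993, 0.118, 0.001, 0.0]
ft_force: [0.2, 0.1, 0.6]
gripper_width: 85.8
grasp_force: 0.0
```

Request:
carry_out:
  series:
    - [[0, 0, 0, 0, 0, 0], [0, 0, 0, 0, 0, 0], [0, 0, 0, 0, 0, 0], [0, 0, 0, 0, 0, 0], [0, 0, 0, 0, 0, 0], [0, 0, 0, 0, 0, 0]]
  grip: 1
  newtons: 50

```text
time: 15.9
ee_pos: [453.2, -21.5, 73.7]
orientation: [0.993, 0.118, 0.001, -0.0]
ft_force: [-1.1, 3.1, 11.0]
gripper_width: 45.5
grasp_force: 49.0
```

Request:
carry_out:
  series:
    - [[0, 0, -0.03, 0, 0, 0], [0, 0, -0.04, 0, 0, 0], [0.0475, -0.0186, 0, 0, 0, 0], [0.0475, -0.0186, 0, 0, 0, 0], [0.0475, -0.0186, 0, 0, 0, 0], [0.0475, -0.0186, 0, 0, 0, 0], [0.0475, -0.0186, 0, 0, 0, 0], [0, 0, 0, 0, 0, 0], [0, 0, 0, 0, 0, 0]]

```text
time: 17.02
ee_pos: [661.2, 123.6, 142.5]
orientation: [0.993, 0.118, -0.001, 0.0]
ft_force: [0.2, -0.7, -1.5]
gripper_width: 45.1
grasp_force: 51.6
```

Run:
```python
from fit import *
np.set_printoptions(precision=1,suppress=True)
cs=cap('side');p=st()[1];print(p)
K=5;x0,y0=285,120
f=cs['frame'][:,:,::-1].copy()
g=cv2.resize(f[y0:y0+118,x0:x0+155],None,fx=K,fy=K,interpolation=cv2.INTER_CUBIC)
a=np.linspace(0,6.29,60)
def draw(x,y,z,r,col):
    P=np.array([(np.array(proj(cs,[x+r*np.cos(t),y+r*np.sin(t),z]))-[x0-.5,y0-.5])*K for t in a]).astype(int)
    cv2.polylines(g,[P],True,col,1)
draw(466,231,14,45,(0,255,0));draw(662,125,14,45,(0,255,0)); draw(466,231,14,30,(255,255,0));draw(466,231,84,26,(255,255,0))
b=4+p[2]-73.7
draw(p[0],p[1],b,23,(255,255,0))
w=-.18;o=np.array([662+140*np.sin(w),125-140*np.cos(w)])
X=np.array([np.cos(w),np.sin(w)]);Y=np.array([-np.sin(w),np.cos(w)])
P=np.array([(np.array(proj(cs,[*(o+110*X+20*np.cos(t)*Y),212+20*np.sin(t)]))-[x0-.5,y0-.5])*K for t in a]).astype(int)
cv2.polylines(g,[P],True,(0,0,255),1)
cv2.imwrite('pics/ov3.png',g)
```

```text
[661.1 123.1 142.8]
```

View pics/ov3.png

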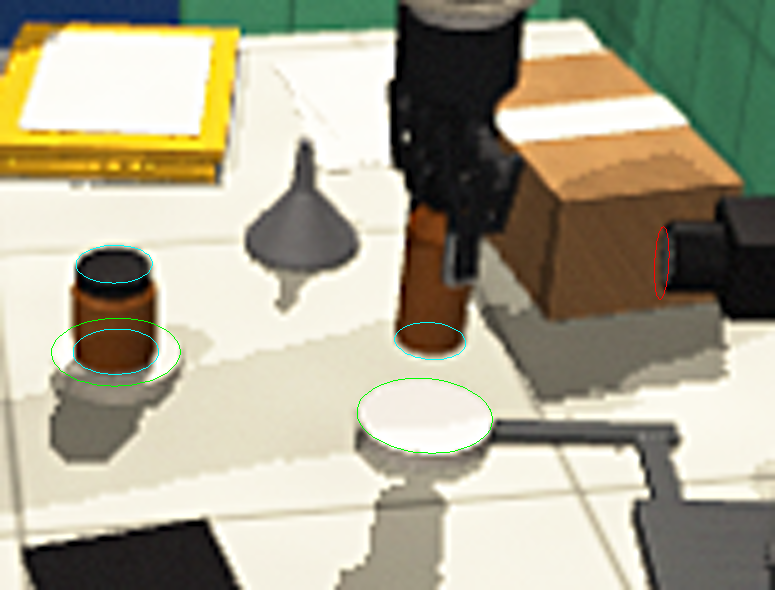

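The squat jar stands upright at the coaster's middle (crop 116,350). The tall bottle hangs over the pad (430,340 above 424,415). My lens prediction (655,262) is about 2 px off the real one (667,257), so I'll refine that later. I'll lower the bottle.

Request:
carry_out:
  series:
    - [[0.0014, -0.0014, 0.03, 0, 0, 0], [0, 0, 0.02, 0, 0, 0], [0, 0, 0.006, 0, 0, 0], [0, 0, 0, 0, 0, 0], [0, 0, 0.001, 0, 0, 0], [0, 0, 0, 0, 0, 0]]

```text
time: 17.82
ee_pos: [663.0, 125.7, 86.6]
orientation: [0.993, 0.118, 0.0, -0.0]
ft_force: [-0.5, -0.1, -1.4]
gripper_width: 45.1
grasp_force: 51.6
```

Request:
carry_out:
  series:
    - [[-0.0005, 0.0005, 0.0015, 0, 0, 0], [0, 0, 0.001, 0, 0, 0], [0, 0, 0, 0, 0, 0]]

```text
time: 18.2
ee_pos: [662.7, 125.1, 83.9]
orientation: [0.993, 0.118, 0.0, -0.0]
ft_force: [-0.7, 0.2, 4.4]
gripper_width: 45.0
grasp_force: 51.5
```

Request:
carry_out:
  series:
    - [[0, 0, 0, 0, 0, 0], [0, 0, 0, 0, 0, 0], [0, 0, 0, 0, 0, 0], [0, 0, 0, 0, 0, 0], [0, 0, -0.03, 0, 0, 0], [0, 0, -0.05, 0, 0, 0], [0, 0, -0.06, 0, 0, 0], [0, 0, 0, 0, 0, 0]]
  grip: -1

```text
time: 19.2
ee_pos: [664.2, 125.8, 228.6]
orientation: [0.993, 0.118, 0.004, -0.0]
ft_force: [0.7, 1.0, -0.2]
gripper_width: 84.9
grasp_force: 0.0
```

Run:
```python
from h import *
s,p,R=st();print(p,s['time'])
r=rows(p,R,[458,-294,225],down(1.39));print(len(r))
print(r)
```

```text
[664.19000219 125.77094703 228.63719754] 19.2
8
[[-0.0373, 0.045, 0.0002, 0.0006, -0.0008, -0.1443], [-0.0434, 0.0392, 0.0002, 0.0006, -0.0008, -0.1443], [-0.0486, 0.0325, 0.0002, 0.0006, -0.0008, -0.1443], [-0.0528, 0.0252, 0.0002, 0.0006, -0.0008, -0.1443], [-0.0558, 0.0174, 0.0003, 0.0006, -0.0008, -0.1443], [-0.0577, 0.0091, 0.0003, 0.0006, -0.0008, -0.1443], [-0.0585, 0.0007, 0.0004, 0.0006, -0.0008, -0.1443], [-0.058, -0.0077, 0.0004, 0.0006, -0.0008, -0.1443]]
```

Request:
carry_out:
  series:
    - [[-0.0373, 0.045, 0, 0, 0, -0.1443], [-0.0434, 0.0392, 0, 0, 0, -0.1443], [-0.0486, 0.0325, 0, 0, 0, -0.1443], [-0.0528, 0.0252, 0, 0, 0, -0.1443], [-0.0558, 0.0174, 0, 0, 0, -0.1443], [-0.0577, 0.0091, 0, 0, 0, -0.1443], [-0.0585, 0.0007, 0, 0, 0, -0.1443], [-0.058, -0.0077, 0, 0, 0, -0.1443], [0, 0, 0, 0, 0, 0], [0, 0, 0, 0, 0, 0]]

```text
time: 20.45
ee_pos: [456.2, -294.4, 223.2]
orientation: [0.768, 0.64, 0.0, -0.0]
ft_force: [0.3, -0.1, 0.2]
gripper_width: 85.6
grasp_force: 0.0
```

Run:
```python
from fit import *
np.set_printoptions(precision=2,suppress=True)
cs=cap('side');ct=cap('top');s,p,R=st();print(p,R.as_matrix()[:,0],s['time'])
for nm,(x,y,r,z) in dict(tallcap=(662,125,14,134),squatcap=(466,231,26,84)).items():
    print(nm,*fit(lambda q:score([ct,cs],circ(r+3),circ(r-3),q[0],q[1],0,z,1),[(x-20,x+20),(y-20,y+20)]))
print('ball side',*fit(lambda q:score([cs],circ(13),circ(7),q[0],q[1],0,108,-1),[(440,475),(-310,-280)]))
K=6
f=cs['frame'][:,:,::-1].copy()
def crop(c,x0,y0,w,h,D):
    g=cv2.resize(c['frame'][y0:y0+h,x0:x0+w,::-1],None,fx=K,fy=K,interpolation=cv2.INTER_CUBIC)
    for P,col in D:
        P=np.array([(np.array(proj(c,q))-[x0-.5,y0-.5])*K for q in P]).astype(int);cv2.polylines(g,[P],True,col,1)
    return g
C=lambda x,y,z,r:[[x+r*np.cos(t),y+r*np.sin(t),z] for t in A]
def lens(w,h,d=110,r=20):
    o=np.array([662+140*np.sin(w),125-140*np.cos(w)]);X=np.array([np.cos(w),np.sin(w)]);Y=np.array([-np.sin(w),np.cos(w)])
    return [[*(o+d*X+r*np.cos(t)*Y),h+r*np.sin(t)] for t in A]
D=[(lens(-.15,215),(0,0,255))]
V=[(C(457,-294,86,15),(0,255,0)),(C(457,-294,108,10),(0,255,0)),(C(457,-294,35,17),(255,255,0))]
S=crop(cs,400,145,65,50,D);T=crop(ct,285,60,65,100,D)
U=crop(cs,295,235,65,100,V)
cv2.imwrite('pics/ov4.png',np.hstack([np.vstack([S,crop(cs,350,150,65,50,[(C(662,125,14,45),(0,255,0))])]),U[:600]]))
cv2.imwrite('pics/ov4t.png',T)
```

```text
[ 456.76 -293.57  223.37] [0.18 0.98 0.  ] 20.55
tallcap [659.54 128.96] 53.96296211510622
squatcap [461.68 225.62] 50.212446290579486
ball side [ 458.03 -294.81] 36.74571127461022
```

View pics/ov4.png

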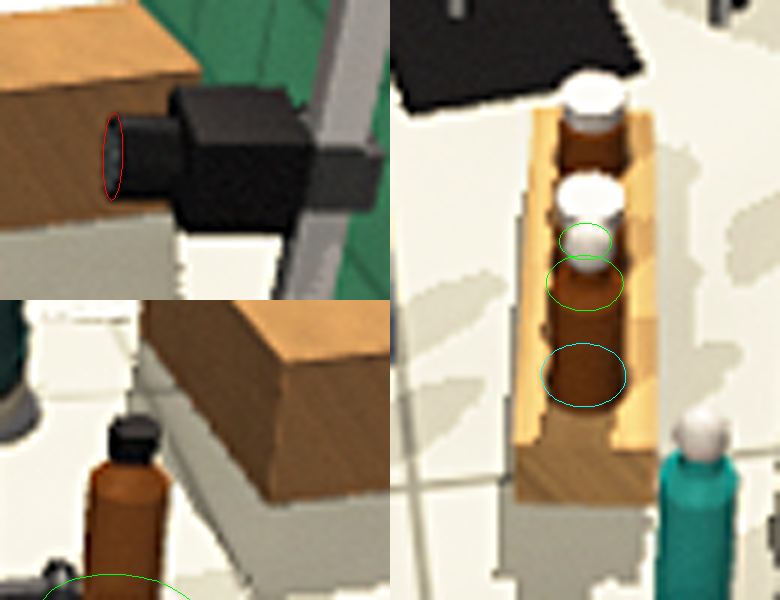

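View pics/ov4t.png

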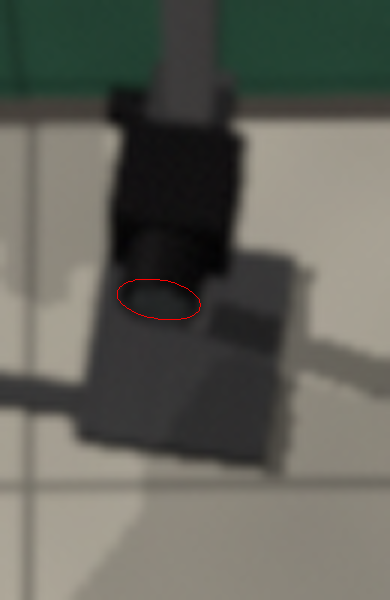

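The lens overlay fits at yaw −0.15 and height 215, with the lens at side crop (113,157) and top crop (159,299). The tall bottle stands upright on the pad. The ball-stoppered amber vial is in the nearest hole, with its ball at (586,246) and its body at (588,370). I'll grasp it.

Request:
carry_out:
  series:
    - [[-0.0013, 0.001, 0.04, 0, 0, 0], [0, 0, 0.04, 0, 0, 0], [0, 0, 0.04, 0, 0, 0], [0, 0, 0.025, 0, 0, 0], [0, 0, 0.012, 0, 0, 0], [0, 0, 0, 0, 0, 0], [0, 0, 0, 0, 0, 0]]

```text
time: 21.42
ee_pos: [457.6, -296.3, 67.5]
orientation: [0.768, 0.641, 0.0, 0.001]
ft_force: [-0.0, 0.2, -0.6]
gripper_width: 85.3
grasp_force: 0.0
```

Request:
carry_out:
  series:
    - [[0, 0, 0, 0, 0, 0], [0, 0, 0, 0, 0, 0], [0, 0, 0, 0, 0, 0], [0, 0, 0, 0, 0, 0], [0, 0, 0, 0, 0, 0], [0, 0, 0, 0, 0, 0], [0, 0, 0, 0, 0, 0]]
  grip: 1
  newtons: 35

```text
time: 22.3
ee_pos: [457.0, -296.4, 66.8]
orientation: [0.768, 0.64, -0.0, 0.0]
ft_force: [-1.7, 0.7, 6.1]
gripper_width: 28.9
grasp_force: 34.2
```

Request:
carry_out:
  series:
    - [[0, 0, -0.02, 0, 0, 0], [0, 0, -0.04, 0, 0, 0], [0, 0, -0.05, 0, 0, 0], [0, 0, -0.06, 0, 0, 0], [0, 0, 0, 0, 0, 0], [0, 0, 0, 0, 0, 0]]

```text
time: 23.05
ee_pos: [456.6, -296.2, 237.0]
orientation: [0.768, 0.64, -0.0, 0.0]
ft_force: [-0.2, 0.9, -1.4]
gripper_width: 29.0
grasp_force: 34.7
```

Run:
```python
from h import *
s,p,R=st();print(p,s['joint_pos'].round(2),s['gripper_width'])
r=rows(p,R,[570,-5,240],down(-.15),10);print(r)
```

```text
[ 456.6202488  -296.23722359  236.96423876] [ 1.07  0.35 -0.67  1.81  0.25  1.07  0.12] 29.010252096433852
[[0.0307, 0.0059, -0.0003, 0.0, 0.0, 0.154], [0.0312, 0.0011, -0.0003, 0.0, 0.0, 0.154], [0.031, -0.0037, -0.0003, 0.0, 0.0, 0.154], [0.0301, -0.0084, -0.0003, 0.0, 0.0, 0.154], [0.0285, -0.0129, -0.0003, 0.0, 0.0, 0.154], [0.0262, -0.0171, -0.0003, 0.0, 0.0, 0.154], [0.0232, -0.0209, -0.0003, 0.0, 0.0, 0.154], [0.0197, -0.0242, -0.0003, 0.0, 0.0, 0.154], [0.0158, -0.027, -0.0003, 0.0, 0.0, 0.154], [0.0115, -0.0291, -0.0003, 0.0, 0.0, 0.154]]
```

Request:
carry_out:
  series:
    - [[0.0307, 0.0059, 0, 0, 0, 0.154], [0.0312, 0.0011, 0, 0, 0, 0.154], [0.031, -0.0037, 0, 0, 0, 0.154], [0.0301, -0.0084, 0, 0, 0, 0.154], [0.0285, -0.0129, 0, 0, 0, 0.154], [0.0262, -0.0171, 0, 0, 0, 0.154], [0.0232, -0.0209, 0, 0, 0, 0.154], [0.0197, -0.0242, 0, 0, 0, 0.154], [0.0158, -0.027, 0, 0, 0, 0.154], [0.0115, -0.0291, 0, 0, 0, 0.154]]

```text
time: 24.3
ee_pos: [569.9, -4.0, 235.3]
orientation: [0.997, -0.077, -0.001, -0.0]
ft_force: [-0.9, -0.5, -1.4]
gripper_width: 29.1
grasp_force: 34.7
```

Run:
```python
from h import *
s,p,R=st();print(p,R.as_matrix()[:,0],s['joint_pos'].round(2))
w=-.155;X=np.array([np.cos(w),np.sin(w),0]);Z=np.array([0,0,1.]);a=np.radians(35)
z=np.sin(a)*X-np.cos(a)*Z;x=np.cos(a)*X+np.sin(a)*Z;y=np.cross(z,x)
view=np.array([662+140*np.sin(w),125-140*np.cos(w),215])-30*X;print('view',view)
t=view-6.8*z;print(t)
for r in rows(p,R,t,Ro.from_matrix(np.c_[x,y,z]),7):print(r)
```

```text
[569.86240911  -3.97841878 235.32628246] [ 0.98806098 -0.1540438  -0.00245122] [ 0.36  0.37 -0.51  1.75  0.2   1.07 -1.94]
view [610.74644018  -8.69021133 215.        ]
[606.89287927  -8.08807958 220.5702339 ]
[0.0053, -0.0002, 0.0021, -0.0, 0.0876, 0.0]
[0.0051, -0.0002, 0.0026, -0.0, 0.0876, 0.0]
[0.0049, -0.0002, 0.003, -0.0, 0.0876, 0.0]
[0.0046, -0.0002, 0.0034, -0.0, 0.0876, 0.0]
[0.0043, -0.0002, 0.0038, -0.0, 0.0876, 0.0]
[0.0039, -0.0002, 0.0042, -0.0, 0.0876, 0.0]
[0.0036, -0.0002, 0.0045, -0.0, 0.0876, 0.0]
```

Request:
carry_out:
  series:
    - [[0.0053, -0.0002, 0.0021, 0, 0.0876, 0], [0.0051, -0.0002, 0.0026, 0, 0.0876, 0], [0.0049, -0.0002, 0.003, 0, 0.0876, 0], [0.0046, -0.0002, 0.0034, 0, 0.0876, 0], [0.0043, -0.0002, 0.0038, 0, 0.0876, 0], [0.0039, -0.0002, 0.0042, 0, 0.0876, 0], [0.0036, -0.0002, 0.0045, 0, 0.0876, 0], [0, 0, 0, 0, 0, 0], [0, 0, 0, 0, 0, 0], [0, 0, 0, 0, 0, 0]]

```text
time: 25.55
ee_pos: [607.6, -9.4, 221.8]
orientation: [0.951, -0.072, 0.301, 0.023]
ft_force: [0.3, -0.3, -0.5]
gripper_width: 29.1
grasp_force: 34.8
```

Run:
```python
from fit import *
np.set_printoptions(precision=3,suppress=True)
s,p,R=st();M=R.as_matrix();print(p,M[:,2],'mid',p+6.8*M[:,2])
cs=cap('side');ct=cap('top')
w=-.155;X=np.array([np.cos(w),np.sin(w),0]);Y=np.array([-np.sin(w),np.cos(w),0]);view=np.array([610.7,-8.7,215.])
K=6
def crop(c,x0,y0,ww,h,D):
    g=cv2.resize(c['frame'][y0:y0+h,x0:x0+ww,::-1],None,fx=K,fy=K,interpolation=cv2.INTER_CUBIC)
    for P,col in D:
        P=np.array([(np.array(proj(c,q))-[x0-.5,y0-.5])*K for q in P]).astype(int);cv2.polylines(g,[P],True,col,1)
    return g
lens=[view+140*X+20*np.cos(t)*Y+[0,0,20*np.sin(t)] for t in A]
vz=-M[:,2];b=p+6.8*M[:,2]-50*vz
ring=lambda h,r:[b+h*vz+r*np.cos(t)*M[:,0]+r*np.sin(t)*M[:,1] for t in A]
D=[(lens,(0,0,255)),(ring(0,15),(0,255,0)),(ring(76,15),(0,255,0)),([view,view+140*X],(255,0,255))]
cv2.imwrite('pics/ov5.png',np.vstack([crop(cs,345,135,130,60,D),crop(ct,270,80,130,40,D)]))
```

```text
[607.606  -9.425 221.849] [ 0.568 -0.086 -0.818] mid [611.47  -10.01  216.284]
```

View pics/ov5.png

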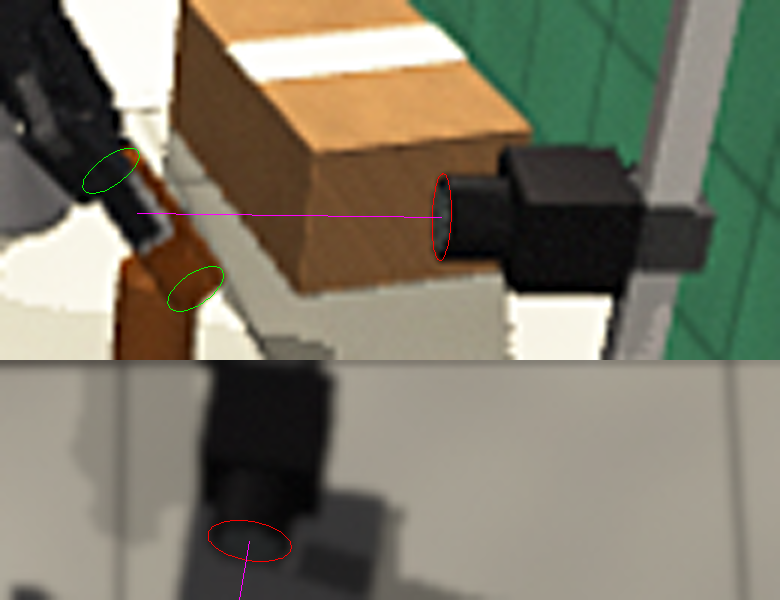

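The picture shows the vial leaned with its base towards the lens, base at (200,290) in the side crop. Its middle lies on the lens axis line (138,213) to (441,217), and the station lens matches the red ring. I'll hand it in.

```bash
python3 -c "
from rig import env;print(env.job_done())"
```

```text
the job is handed in; nothing more can be done
None
```

The job is handed in at about 25.6 s: the tall bottle stands upright on the pad and the squat jar on the coaster, both within a few mm of the middle. The ball-stoppered vial is held still, leaned about 35° with its base towards the lens and its middle within about 2 mm of my estimate of the view point; no verdict came back.

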